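Nest the mini slump cones on their base plate

ROBOT

A 6-joint arm with a two-finger parallel gripper is mounted at the origin on a cart in front of the work surface, level with it; the furniture and walls round the work are solid. World frame = base frame: x ahead of the robot, y to its left, z up, the work surface at z = 0. Lengths are in m, angles in rad, forces in N, time in s.
With the tool pointing down it reaches from about 0.35 to 0.85 m from the base axis. Payload 8.1 kg.
Tool frame: the origin (TCP) lies between the finger pads; the fingertips stand 8 mm ahead of it and the grasp point (between the pads) lies 11 mm behind it (robot.tip_reach is the y of the fingertips in the tool frame, in m); y points along the fingers, z is the direction in which the jaws open and shut, and the axes are right-handed (so a half turn about y gives the same grasp; the last joint's range is limited). The gripper opens to 93 mm and grips with 3 to 60 N. Pads are 15 mm wide; open, the fingers measure 128 mm over their backs; the gripper's body (75 mm by 188 mm) begins 65 mm behind the grasp point.
Start: joints at [1.152, 0.13, 1.488, -0, 1.523, -0.085], TCP at [0.197, 0.567, 0.227] pointing down, gripper open.
Joint ranges: [-2.96, 2.96], [-0.89, 2.26], [0.02, 2.5], [-1.34, 4.48], [0, 2.73], [-2.66, 2.66]. Speed limits (rad/s): [2.39, 2.39, 2.79, 3.14, 3.14, 3.14].

INTERFACE

Orientations are given as a rotation vector (axis times angle).
In Python, from plant import robot gives the robot as it stands.
- The arm moves only by the tool carry_out, never from a script. Its argument "increments" is a list of rows, each an object with "linear": the shift along the tool's x, y, z in m, a list of three; "yaw": the turn about the tool's y in rad. A call has 1 to 5 rows; each row is the pose to reach, as a shift and turn from the pose measured when the call began, along the tool's axes at that moment; what a row does not reach only later rows make up. A row lasts 1/8 s, in which the tool goes at most 62.5 mm and 10.7 degrees, less where a joint would pass 70% of its speed; a pose out of reach is approached as far as the arm can. A call with a gripper value outside its range is refused whole. "gripper" is the opening, from 0 (shut) to 1 (fully open), set as the call begins (left out, the last holds). The fingers move at their own pace and stop on an object; "newtons" is the grip in N (left out, the last holds). Time passes only in rows, so rows that repeat a pose let the fingers close. It gives the time, the measured TCP pose, the force and the opening at its end, in the units of the state.
- robot.read_state(): the state, without advancing time (a new reading comes with each control period).
- robot.read_camera(name): name is "scene" or "top" or "wrist"; returns the picture (420x560x3 uint8, blue, green, red); there is no depth.
- robot.camera_params(name): a dict with "fov_y" (degrees; the focal length in pixels is half the picture's height over the tangent of half this angle, whatever the lens; pixels are square), "cx", "cy" (the principal point, pixels), "k1" (the pictures are not rectified: a ray, as slopes to the right and down, at radius r is drawn at 1 + k1 r^2 times it, then the intrinsics apply), "R" (3x3) and "t" (3): a world point X has camera coordinates R X + t. Camera axes: x right, y down, z forward; pixel columns grow to the right and rows downward; lengths in m; the calibration is good to about 2 mm. A picture is of the moment at which its call begins: read the wrist's pose just before it. camera_params takes no time and is no camera call; for the wrist camera it gives the pose at the moment of the call.
- robot.close_job(): hands the job in, once; it reports no verdict.
The state is a dict: "t": time; "q": joint angles; "dq": joint speeds; "joint_torque": joint torques, N m; "tool_pos": TCP position; "orientation": TCP orientation; "force": force on the tool from outside, world axes, zero at the start; "wrist_torque": the same for the moment, N m; "opening": finger opening in m.
Only numpy, scipy, OpenCV 4.12 (cv2) and the standard library are available. Lean on these libraries where they do the work, as an engineer would, in place of code of your own. Each camera call takes 0.05 s, during which the arm holds its last target.

TASK

Put the set of four steel slump cones away as one nest, centred on the round base plate: stand the smallest there first, then lower each next larger cone over it, the largest last, so that all stand upright with their feet flat on the plate. Lower them, do not drop them, and leave the weight, the tin and the mortar cube where they are.

Things in the scene. Friction and masses are not known exactly. Their poses are not given: they have to be found in the camera images.
- cone_1_mid (a point): the smallest of four mini slump cones: open-ended hollow bare steel cone standing wide end down, 60 mm high. Its top 24 mm is a straight collar of 26 mm outside diameter (the place to grip it, between 36 and 60 mm above its foot); below that it flares to a foot of 50 mm diameter. Wall 2 mm. Point: on its axis, half-way up (30 mm above its foot); z along the axis, up. Loose, under 0.6 kg
- cone_2_mid (a point): the second smallest of four mini slump cones: open-ended hollow bare steel cone standing wide end down, 74 mm high. Its top 24 mm is a straight collar of 40 mm outside diameter (the place to grip it, between 50 and 74 mm above its foot); below that it flares to a foot of 67 mm diameter. Wall 2 mm; it slips over the next smaller cone with 3 to 5 mm to spare all round. Point: on its axis, half-way up (37 mm above its foot); z along the axis, up. Loose, under 0.6 kg
- cone_3_mid (a point): the second largest of four mini slump cones: open-ended hollow bare steel cone standing wide end down, 88 mm high. Its top 24 mm is a straight collar of 54 mm outside diameter (the place to grip it, between 64 and 88 mm above its foot); below that it flares to a foot of 84 mm diameter. Wall 2 mm; it slips over the next smaller cone with 3 to 5 mm to spare all round. Point: on its axis, half-way up (44 mm above its foot); z along the axis, up. Loose, under 0.6 kg
- cone_4_mid (a point): the largest of four mini slump cones: open-ended hollow bare steel cone standing wide end down, 102 mm high. Its top 24 mm is a straight collar of 68 mm outside diameter (the place to grip it, between 78 and 102 mm above its foot); below that it flares to a foot of 101 mm diameter. Wall 2 mm; it slips over the next smaller cone with 3 to 5 mm to spare all round. Point: on its axis, half-way up (51 mm above its foot); z along the axis, up. Loose, under 0.6 kg
- round_plate_top (a point): round dark steel base plate, 130 mm diameter, 8 mm thick, fixed to the work surface; the target. Point: the centre of its upper face; z up
- square_plate_top (a point): square dark steel plate, 100 x 100 x 8 mm, fixed; not the target. Point: the centre of its upper face; z up
- brass_weight: bystander: brass knob weight, 30 mm diameter, 41 mm high, loose. Origin: centre of its underside
- tin: bystander: round lidded aluminium tin, 60 mm diameter, 39 mm high, loose. Origin: centre of its underside
- cube: bystander: grey mortar cube, 50 mm, loose. Origin: centre of its underside
Things that resemble listed ones, but are neither listed nor needed, are in the scene too. What is shaped like the part that bears cone_1_mid but black, green or purple is not meant.

How it is judged:
On the way, in this order (a step that is already met when the one before it is completed fails the run):
1. the smallest cone stands on the round plate (horizontal distance between cone_1_mid and round_plate_top below 0.015 m and height (world z) of cone_1_mid between 0.035 and 0.041 m and angle between cone_1_mid's own z axis and vertical below 0.06 rad), for 0.2 s.
2. the second smallest cone stands on the round plate, over the smaller ones (all of step 1 and horizontal distance between cone_2_mid and round_plate_top below 0.015 m and height (world z) of cone_2_mid between 0.042 and 0.048 m and angle between cone_2_mid's own z axis and vertical below 0.06 rad), for 0.2 s.
3. the second largest cone stands on the round plate, over the smaller ones (all of step 2 and horizontal distance between cone_3_mid and round_plate_top below 0.015 m and height (world z) of cone_3_mid between 0.049 and 0.055 m and angle between cone_3_mid's own z axis and vertical below 0.06 rad), for 0.2 s.
4. the largest cone stands on the round plate, over the smaller ones (all of step 3 and horizontal distance between cone_4_mid and round_plate_top below 0.015 m and height (world z) of cone_4_mid between 0.056 and 0.062 m and angle between cone_4_mid's own z axis and vertical below 0.06 rad), for 0.2 s.
At the end, for the whole second after the job is handed in: all four cones stand upright (within 0.06 rad) on the round plate, one over the other, each with its axis within 15 mm of the plate's centre and its foot within 3 mm of the plate's face, at rest and released (all of step 4 and linear speed of each of cone_1, cone_2, cone_3, cone_4 below 0.02 m/s and contact force between the fingers and cone_1 below 0.1 N and contact force between the fingers and cone_2 below 0.1 N and contact force between the fingers and cone_3 below 0.1 N and contact force between the fingers and cone_4 below 0.1 N); the robot touches nothing.
It fails at once if the brass weight is pushed more than 20 mm (distance of brass_weight from where it was at the start of the episode above 0.02 m).
It fails at once if the tin is pushed more than 20 mm (distance of tin from where it was at the start of the episode above 0.02 m).
It fails at once if the mortar cube is pushed more than 20 mm (distance of cube from where it was at the start of the episode above 0.02 m).
It fails at once if a cone is dropped from more than about 25 mm ((linear speed of cone_1 above 0.7 m/s and contact force between the fingers and cone_1 below 0.01 N) or (linear speed of cone_2 above 0.7 m/s and contact force between the fingers and cone_2 below 0.01 N) or (linear speed of cone_3 above 0.7 m/s and contact force between the fingers and cone_3 below 0.01 N) or (linear speed of cone_4 above 0.7 m/s and contact force between the fingers and cone_4 below 0.01 N)).
It also fails if it takes over 134 s, if anything falls off the work surface, if the arm or the gripper's body presses on something with over 40 N, if the wrist force passes 120 N, or if a joint passes its speed limit or range.

## Working session

There is one attempt and no reset: what is moved stays moved. The work goes in short steps, Python scripts to look and compute and a tool call to move; the robot and the scene stay as the last step left them, time stands still between calls to the robot, and variables do not carry over. Pictures are saved under pics/ and viewed, and the job is handed in when it is done.

Besides the shell and the picture viewer there is one more tool, called after "Emit:" as name(argument=value, ...) on one line, values as JSON. carry_out: Moves the arm, as the interface text tells. Its arguments: {"type":"object","properties":{"increments":{"type":"array","items":{"type":"object","properties":{"linear":{"type":"array","items":{"type":"number"}},"yaw":{"type":"number"}}}},"gripper":{"type":"number"},"newtons":{"type":"number"}},"required":["increments"]}

```bash
ls; mkdir -p pics
python3 - <<'E'
from plant import robot
import cv2
s=robot.read_state();print(s)
for n in("scene","top","wrist"):
    p=robot.camera_params(n);print(n,p)
    cv2.imwrite(f"pics/{n}0.png",robot.read_camera(n))
E
```

```text
pics
{'t': 0.0, 'q': array([ 1.15156440e+00,  1.31178963e-01,  1.48928844e+00, -8.89961272e-06,
        1.52299992e+00, -8.54117257e-02]), 'dq': array([-0.00134527,  0.00091551, -0.0010806 ,  0.00217336, -0.00089238,
        0.00030703]), 'joint_torque': array([-1.85082703e-03, -5.59859061e+01, -4.91748226e+01,  7.67574110e-02,
        3.59325169e-02, -1.12333164e-04]), 'tool_pos': array([0.1963511 , 0.56636549, 0.22557178]), 'orientation': array([-1.55669674,  0.26238892, -0.26166434]), 'force': array([-0.45084211, -0.12771733, -0.71238131]), 'wrist_torque': array([ 0.01609214, -0.00047121, -0.0352267 ]), 'opening': 0.0929587243805976}
scene {'fov_y': 48.01116101838859, 'cx': 287.9561418150107, 'cy': 210.9629202823273, 'k1': 0.04896557343065365, 'R': array([[ 0.42937985, -0.90292735,  0.01884544],
       [-0.61711705, -0.30857275, -0.7238435 ],
       [ 0.65939328,  0.29917397, -0.68970678]]), 't': array([-0.32314722,  0.38227641,  0.79661236])}
top {'fov_y': 51.45535256213795, 'cx': 278.91716214671806, 'cy': 205.10677519213783, 'k1': -0.14280913224436037, 'R': array([[-0.00680137, -0.99954326, -0.02944492],
       [-0.99276427,  0.01027961, -0.11963877],
       [ 0.11988681,  0.02841815, -0.99238075]]), 't': array([-0.07165596,  0.60503084,  1.13368341])}
wrist {'fov_y': 67.7404240636475, 'cx': 279.7108009041082, 'cy': 208.56930208839566, 'k1': -0.052800335193809375, 'R': array([[ 0.32653903,  0.94518232, -0.00162466],
       [ 0.91822555, -0.31681754,  0.23767306],
       [ 0.22412966, -0.07910133, -0.97134385]]), 't': array([-0.59968005, -0.02734104,  0.38894838])}
```

View pics/scene0.png

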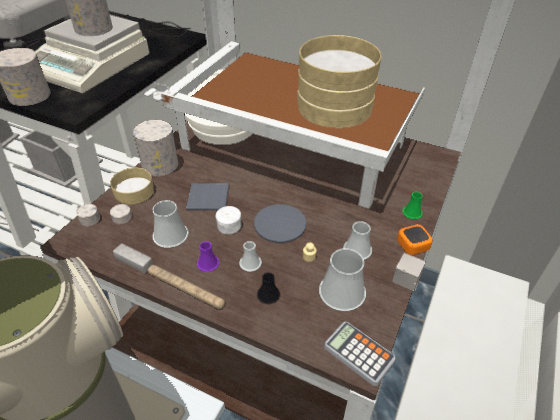

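View pics/top0.png

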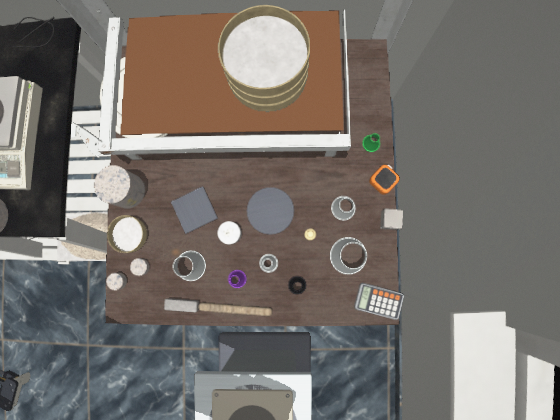

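View pics/wrist0.png

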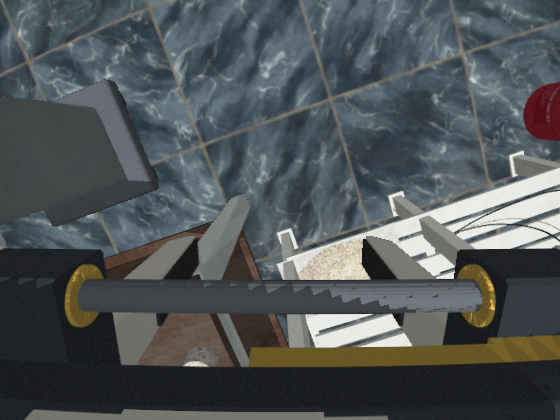

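The three views show the four steel cones (top view: about (268,263), (344,208), (189,266), (348,255)) and the round plate at (270,210). The brass weight is at (310,234), the tin at (229,233), and the cube at (393,219). I'll zoom in for exact rims.

```bash
cat > h.py <<'E'
import numpy as np, cv2
from plant import robot
def K(p):
    f=210/np.tan(np.radians(p['fov_y'])/2);return f,p['cx'],p['cy'],p['k1']
def ray(p,uv):
    f,cx,cy,k=K(p);d=np.array([(uv[0]-cx)/f,(uv[1]-cy)/f]);x=d.copy()
    for _ in range(30): x=d/(1+k*(x@x))
    R=np.array(p['R']);t=np.array(p['t'])
    v=R.T@np.array([x[0],x[1],1]);return -R.T@t,v/np.linalg.norm(v)
def plane(p,uv,z):
    o,v=ray(p,uv);return o+v*(z-o[2])/v[2]
def proj(p,X):
    f,cx,cy,k=K(p);c=np.array(p['R'])@np.array(X)+p['t'];x=c[:2]/c[2];x=x*(1+k*(x@x));return x*f+[cx,cy]
def tri(rs):
    A=np.zeros((3,3));b=np.zeros(3)
    for o,v in rs:
        M=np.eye(3)-np.outer(v,v);A+=M;b+=M@o
    X=np.linalg.solve(A,b);return X,[np.linalg.norm(np.cross(X-o,v)) for o,v in rs]
E
python3 - <<'E'
import cv2
a=cv2.imread('pics/top0.png')[170:310,160:410];cv2.imwrite('pics/top0z.png',cv2.resize(a,None,fx=3.2,fy=3.2,interpolation=2))
a=cv2.imread('pics/scene0.png')[170:310,140:430];cv2.imwrite('pics/scene0z.png',cv2.resize(a,None,fx=2.75,fy=2.75,interpolation=2))
E
```

```text
(no output)
```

View pics/top0z.png

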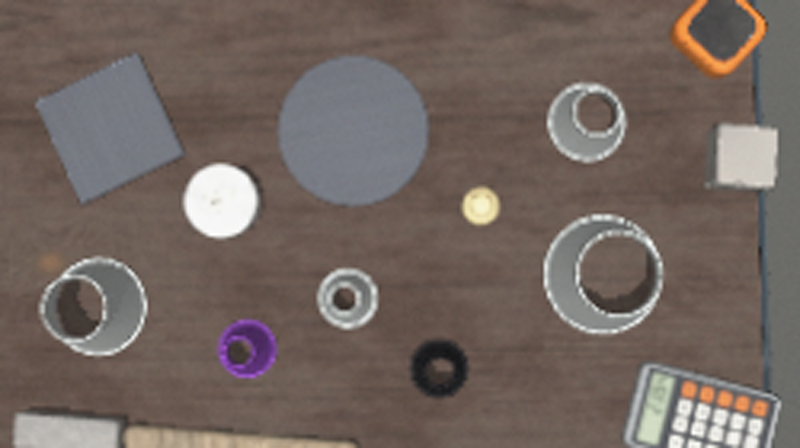

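View pics/scene0z.png

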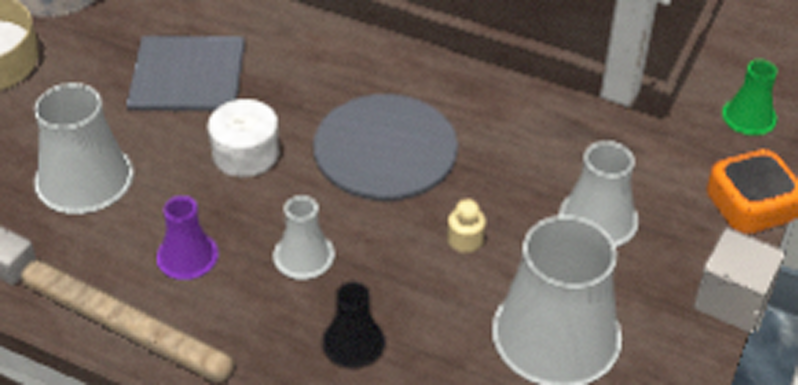

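Run:
```python
from h import *
pt,ps=robot.camera_params('top'),robot.camera_params('scene')
zt=lambda x,y:((x+.5)/3.2-.5+160,(y+.5)/3.2-.5+170)
zs=lambda x,y:((x+.5)/2.75-.5+140,(y+.5)/2.75-.5+170)
for n,a,b in [('c1',(345,298),(302,207)),('c2',(597,113),(609,158)),('c3',(73,309),(69,105)),('c4',(618,273),(569,252)),('plate',(353,131),(386,146)),('weight',(481,205),(467,209)),('tin',(222,200),(243,121)),('cube',(749,156),(745,258))]:
    X,r=tri([ray(pt,zt(*a)),ray(ps,zs(*b))]);print(n,X.round(4),np.round(r,4))
for n,a,r in [('f1',(348,298),30),('f2',(586,121),39),('f3',(97,306),50),('f4',(603,273),58),('plate',(353,131),75)]:
    z=.008 if n=='plate' else 0
    q=plane(pt,zt(*a),z);print(n,q.round(4),'dia',2*np.linalg.norm(plane(pt,zt(a[0]+r,a[1]),z)-q))
for n,b in [('f1',(304,253)),('f3',(83,178)),('f4',(557,334))]: print(n,plane(ps,zs(*b),0))
# shelf front corners top view vs scene
for n,a,b in [('shelfR',(349,146),(396,150)),('shelfL',(103,152),(163,96))]:
    X,r=tri([ray(pt,a),ray(ps,b)]);print(n,X.round(3),np.round(r,3))
```

```text
c1 [ 0.4514 -0.0474  0.0601] [0.0007 0.0007]
c2 [ 0.5985 -0.2531  0.0754] [0.001 0.001]
c3 [0.444  0.1682 0.0879] [0.0017 0.0017]
c4 [ 0.4694 -0.2636  0.099 ] [0.0008 0.0008]
plate [ 0.5938 -0.0523  0.0037] [0.0013 0.0013]
weight [ 0.5271 -0.1596  0.0379] [0.0009 0.0009]
tin [0.5326 0.0563 0.041 ] [0.0002 0.0002]
cube [ 0.5638 -0.3803  0.0534] [0.0003 0.0003]
f1 [ 0.4504 -0.0461  0.    ] dia 0.05120138395437085
f2 [ 0.6003 -0.252   0.    ] dia 0.06746702405752535
f3 [0.444  0.1708 0.    ] dia 0.08747882574464252
f4 [ 0.4697 -0.2637  0.    ] dia 0.09940043385978355
plate [ 0.5928 -0.0514  0.008 ] dia 0.128518481121629
f1 [ 0.45407075 -0.04614396  0.        ]
f3 [0.44380442 0.16823796 0.        ]
f4 [ 0.46968126 -0.26517211  0.        ]
shelfR [ 0.725 -0.259  0.207] [0.014 0.014]
shelfL [0.724 0.355 0.18 ] [0.001 0.001]
```

```bash
cat >> h.py <<'E'
from scipy.spatial.transform import Rotation as Ro
def pose():
    s=robot.read_state();return s,np.array(s['tool_pos']),Ro.from_rotvec(s['orientation']).as_matrix()
def to(target,phi=0.0):
    """tool-frame shift and yaw to reach TCP target with tool z (jaw) axis at angle phi from +Y (mod pi)"""
    s,p,R=pose();d=R.T@(np.array(target)-p)
    z=R[:,2];a=np.arctan2(z[1],z[0])-np.pi/2-phi   # current heading
    a=(a+np.pi/2)%np.pi-np.pi/2
    # yaw about tool y (down): positive turns clockwise from above
    print('t',s['t'],'pos',p.round(4),'F',np.round(s['force'],1),'op',round(s['opening'],4),'tilt',R[:,1].round(3))
    print('shift',d.round(4),'yaw',round(a,4),'q',np.round(s['q'],2))
E
python3 - <<'E'
from h import *
to((.452,-.047,.2))
print(pose()[2].round(3))
E
```

```text
t 0.15 pos [0.1964 0.5665 0.2258] F [-0.7  1.1 -0. ] op 0.0931 tilt [-0.001 -0.001 -1.   ]
shift [ 0.4425  0.0265 -0.4958] yaw -0.3338 q [ 1.15  0.13  1.49  0.    1.52 -0.09]
[[ 0.945 -0.001  0.328]
 [-0.328 -0.001  0.945]
 [-0.    -1.    -0.001]]
```

Emit:
carry_out(increments=[{"linear":[0.04,0.0,-0.045],"yaw":-0.1},{"linear":[0.08,0.005,-0.09],"yaw":-0.2},{"linear":[0.12,0.01,-0.135],"yaw":-0.334},{"linear":[0.16,0.01,-0.18],"yaw":-0.334},{"linear":[0.2,0.015,-0.225],"yaw":-0.334}], gripper=0.75, newtons=20)

```text
t: 0.78
tool_pos: [0.3121, 0.2867, 0.2112]
orientation: [-1.572, -0.001, 0.0]
force: [1.6, 0.5, 0.3]
opening: 0.0698
```

Run:
```python
from h import *
to((.452,-.047,.2))
```

```text
t 0.775 pos [0.3121 0.2867 0.2112] F [1.6 0.5 0.3] op 0.0698 tilt [ 0.    -0.001 -1.   ]
shift [ 0.1397  0.0115 -0.3338] yaw 0.0008 q [ 0.62 -0.36  1.97 -0.    1.53 -0.95]
```

Emit:
carry_out(increments=[{"linear":[0.025,0.0,-0.06]},{"linear":[0.05,0.005,-0.12]},{"linear":[0.075,0.005,-0.18]},{"linear":[0.1,0.01,-0.24]},{"linear":[0.12,0.011,-0.29]}])

```text
$.increments[0]: bad value
```

Emit:
carry_out(increments=[{"linear":[0.013,0.0,-0.035]},{"linear":[0.013,0.0,-0.045]},{"linear":[0.013,0.0,-0.045]}])

```text
$.increments[0]: bad value
```

Run:
```python
from h import *
to((.452,-.047,.2))
p=robot.camera_params('wrist');im=robot.read_camera('wrist');cv2.imwrite('pics/w1.png',im);np.save('w1.npy',p,allow_pickle=True)
print(proj(p,(.4514,-.0474,.06)),proj(p,(.4514,-.0474,0)))
```

```text
t 0.775 pos [0.3121 0.2867 0.2112] F [1.6 0.5 0.3] op 0.0698 tilt [ 0.    -0.001 -1.   ]
shift [ 0.1397  0.0115 -0.3338] yaw 0.0008 q [ 0.62 -0.36  1.97 -0.    1.53 -0.95]
[ -4.04251684 314.91019923] [ 32.51690317 290.68690496]
```

View pics/w1.png

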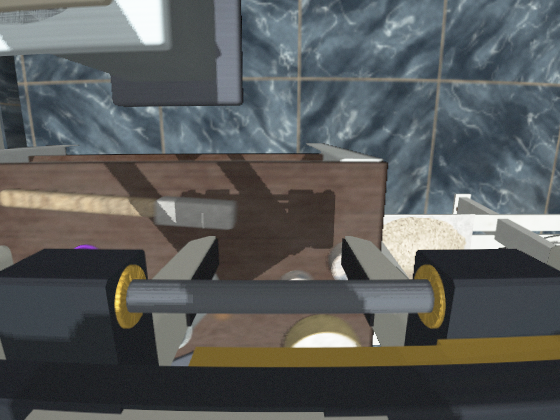

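The wrist view looks past the fingers (190,270) and (370,270) toward the base; cone 1 isn't in view yet. Moves need a yaw value in each row.

Emit:
carry_out(increments=[{"linear":[0.025,0.0,-0.06],"yaw":0},{"linear":[0.05,0.005,-0.12],"yaw":0},{"linear":[0.075,0.005,-0.18],"yaw":0},{"linear":[0.1,0.01,-0.24],"yaw":0},{"linear":[0.12,0.011,-0.29],"yaw":0}])

```text
t: 1.45
tool_pos: [0.4302, -0.0026, 0.2009]
orientation: [-1.576, 0.002, -0.003]
force: [1.0, 0.7, -0.1]
opening: 0.0697
```

Run:
```python
from h import *
to((.452,-.047,.2))
```

```text
t 1.45 pos [ 0.4302 -0.0026  0.2009] F [ 1.   0.7 -0.1] op 0.0697 tilt [ 0.001 -0.006 -1.   ]
shift [ 0.0219  0.0011 -0.0443] yaw -0.0029 q [-0.12 -0.34  1.97 -0.01  1.51 -1.69]
```

Emit:
carry_out(increments=[{"linear":[0.022,0.03,-0.044],"yaw":0},{"linear":[0.022,0.05,-0.044],"yaw":0},{"linear":[0.022,0.05,-0.044],"yaw":0}])

```text
t: 1.82
tool_pos: [0.4505, -0.0471, 0.1491]
orientation: [-1.575, 0.006, -0.001]
force: [0.2, -0.2, -0.1]
opening: 0.07
```

Run:
```python
from h import *
to((.452,-.047,.046))
p=robot.camera_params('wrist');im=robot.read_camera('wrist');cv2.imwrite('pics/w2.png',im)
print(proj(p,(.4514,-.0474,.06)),proj(p,(.4514,-.0474,0)))
```

```text
t 1.825 pos [ 0.4505 -0.0471  0.1491] F [ 0.2 -0.2 -0.1] op 0.07 tilt [-0.004 -0.005 -1.   ]
shift [0.0019 0.1031 0.0006] yaw -0.0044 q [-0.21 -0.22  1.97 -0.01  1.39 -1.78]
[278.76134573 217.07249332] [279.20170307 201.49229384]
```

View pics/w2.png

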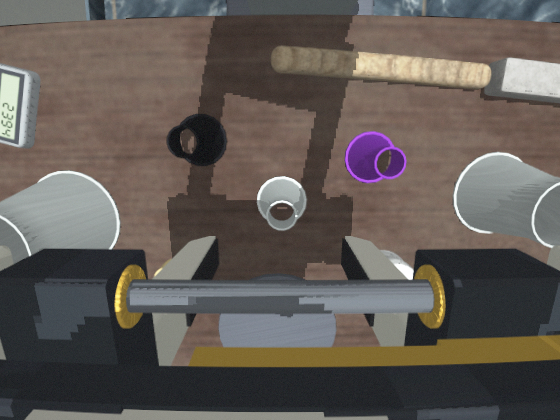

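Cone 1 is centred between the fingers: rim at about (281,215), foot at (282,200). That is 2 px from the prediction.

Run:
```python
from h import *
p=robot.camera_params('wrist')
im=cv2.imread('pics/w2.png')
a=im[165:240,240:320];cv2.imwrite('pics/w2z.png',cv2.resize(a,None,fx=7,fy=7,interpolation=2))
print(plane(p,(281.5,215),.06),plane(p,(282,201),0))
```

```text
[ 0.45109216 -0.0448655   0.06      ] [ 0.45241011 -0.04432354  0.        ]
```

View pics/w2z.png

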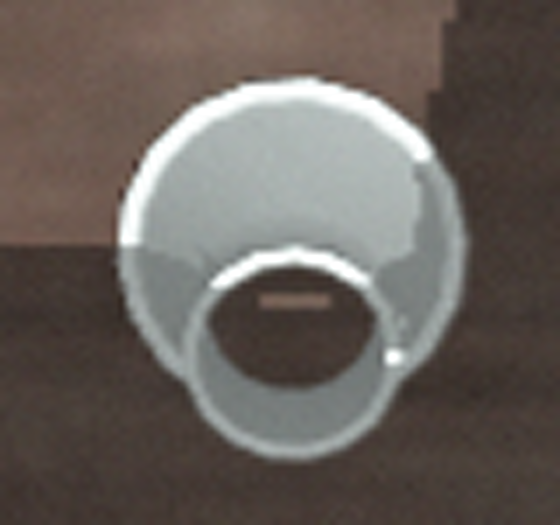

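Emit:
carry_out(increments=[{"linear":[0.001,0.04,0.001],"yaw":0},{"linear":[0.001,0.08,0.001],"yaw":0},{"linear":[0.001,0.102,0.001],"yaw":0},{"linear":[0.001,0.103,0.001],"yaw":0},{"linear":[0.001,0.103,0.001],"yaw":0}])

```text
t: 2.5
tool_pos: [0.4534, -0.046, 0.0493]
orientation: [-1.576, 0.001, -0.003]
force: [-0.5, 0.5, -0.1]
opening: 0.0698
```

Run:
```python
from h import *
to((.4515,-.0455,.046))
```

```text
t 2.5 pos [ 0.4534 -0.046   0.0493] F [-0.5  0.5 -0.1] op 0.0698 tilt [ 0.001 -0.006 -1.   ]
shift [-0.0019  0.0033  0.0006] yaw -0.0024 q [-0.21 -0.1   2.06 -0.01  1.18 -1.78]
```

Emit:
carry_out(increments=[{"linear":[-0.002,0.003,0.0],"yaw":0},{"linear":[-0.002,0.003,0.0],"yaw":0}])

```text
t: 2.75
tool_pos: [0.4521, -0.0461, 0.0473]
orientation: [-1.577, -0.0, -0.004]
force: [0.9, -0.3, 0.3]
opening: 0.07
```

Emit:
carry_out(increments=[{"linear":[0.0,0.0,0.0],"yaw":0},{"linear":[0.0,0.0,0.0],"yaw":0},{"linear":[0.0,0.0,0.0],"yaw":0},{"linear":[0.0,0.0,0.0],"yaw":0},{"linear":[0.0,0.0,0.0],"yaw":0}], gripper=0.0, newtons=20)

```text
t: 3.38
tool_pos: [0.452, -0.0461, 0.0472]
orientation: [-1.577, -0.0, -0.004]
force: [0.1, -0.2, -0.4]
opening: 0.0256
```

Run:
```python
from h import *
to((.4515,-.0455,.046))
```

```text
t 3.375 pos [ 0.452  -0.0461  0.0472] F [ 0.1 -0.2 -0.4] op 0.0256 tilt [ 0.002 -0.006 -1.   ]
shift [-0.0005  0.0012  0.0006] yaw -0.0022 q [-0.21 -0.1   2.06 -0.01  1.17 -1.78]
```

Emit:
carry_out(increments=[{"linear":[0.0,-0.02,0.0],"yaw":0},{"linear":[0.0,-0.05,0.0],"yaw":0},{"linear":[0.05,-0.06,-0.003],"yaw":0},{"linear":[0.1,-0.06,-0.005],"yaw":0},{"linear":[0.141,-0.06,-0.006],"yaw":0}])

```text
t: 4.0
tool_pos: [0.5947, -0.0522, 0.1078]
orientation: [-1.577, -0.001, -0.004]
force: [0.2, 0.1, -0.3]
opening: 0.0253
```

Emit:
carry_out(increments=[{"linear":[0.0,0.0,0.0],"yaw":0}])

```text
t: 4.12
tool_pos: [0.5961, -0.0522, 0.1066]
orientation: [-1.577, -0.0, -0.003]
force: [-0.5, -0.6, -1.6]
opening: 0.0258
```

Run:
```python
from h import *
to((.593,-.0515,.055))
p=robot.camera_params('wrist');im=robot.read_camera('wrist');cv2.imwrite('pics/w3.png',im)
pt,ps=robot.camera_params('top'),robot.camera_params('scene')
cv2.imwrite('pics/t3.png',robot.read_camera('top'));cv2.imwrite('pics/s3.png',robot.read_camera('scene'))
```

```text
t 4.125 pos [ 0.5961 -0.0522  0.1066] F [-0.5 -0.6 -1.6] op 0.0258 tilt [ 0.002 -0.006 -1.   ]
shift [-0.0032  0.0516  0.001 ] yaw -0.0021 q [-0.17  0.21  1.62 -0.01  1.31 -1.74]
```

View pics/s3.png

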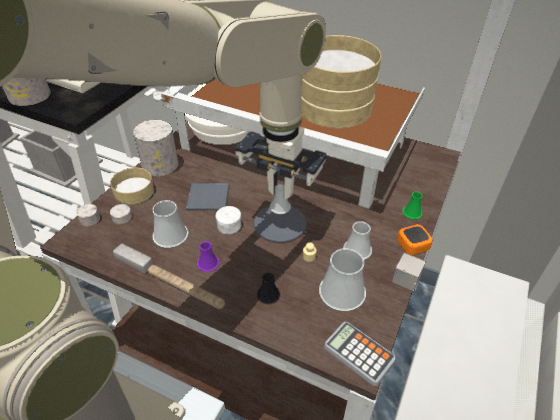

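View pics/w3.png

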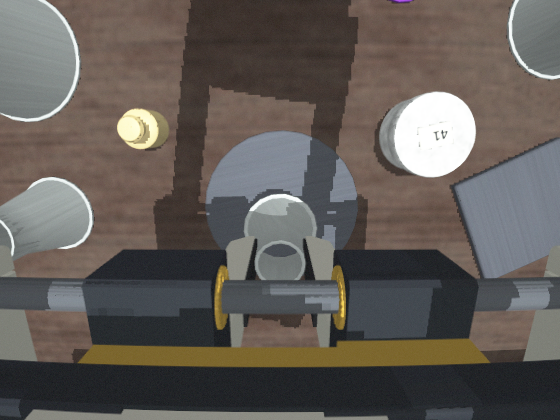

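The scene and wrist views show cone 1 held upright over the round plate (wrist foot at (281,228), plate centre about (282,208)).

Emit:
carry_out(increments=[{"linear":[-0.003,0.015,0.0],"yaw":0},{"linear":[-0.003,0.03,0.0],"yaw":0},{"linear":[-0.003,0.04,0.0],"yaw":0},{"linear":[-0.003,0.045,0.0],"yaw":0},{"linear":[-0.003,0.047,0.0],"yaw":0}])

```text
t: 4.9
tool_pos: [0.5906, -0.0524, 0.0597]
orientation: [-1.576, 0.001, -0.003]
force: [-0.3, 0.9, -0.9]
opening: 0.0255
```

Run:
```python
from h import *
to((.593,-.0515,.0545))
```

```text
t 4.9 pos [ 0.5906 -0.0524  0.0597] F [-0.3  0.9 -0.9] op 0.0255 tilt [ 0.001 -0.006 -1.   ]
shift [0.0024 0.0052 0.0009] yaw -0.0023 q [-0.17  0.25  1.67 -0.01  1.22 -1.74]
```

Emit:
carry_out(increments=[{"linear":[0.002,0.003,0.001],"yaw":0},{"linear":[0.002,0.005,0.001],"yaw":0},{"linear":[0.002,0.006,0.001],"yaw":0}])

```text
t: 5.28
tool_pos: [0.5935, -0.0514, 0.0549]
orientation: [-1.577, -0.001, -0.004]
force: [-3.0, 1.3, 9.1]
opening: 0.0255
```

Emit:
carry_out(increments=[{"linear":[0.0,0.001,0.0],"yaw":0},{"linear":[0.0,0.002,0.0],"yaw":0}])

```text
t: 5.52
tool_pos: [0.5942, -0.0514, 0.0548]
orientation: [-1.577, -0.002, -0.005]
force: [-6.8, 1.2, 16.4]
opening: 0.0259
```

Emit:
carry_out(increments=[{"linear":[0.0,-0.001,0.0],"yaw":0},{"linear":[0.0,-0.001,0.0],"yaw":0}])

```text
t: 5.78
tool_pos: [0.5945, -0.0514, 0.0561]
orientation: [-1.577, -0.002, -0.005]
force: [0.1, -0.3, -1.3]
opening: 0.0254
```

Emit:
carry_out(increments=[{"linear":[0.0,0.0,0.0],"yaw":0},{"linear":[0.0,0.0,0.0],"yaw":0},{"linear":[0.0,0.0,0.0],"yaw":0},{"linear":[0.0,0.0,0.0],"yaw":0}], gripper=0.65)

```text
t: 6.28
tool_pos: [0.5945, -0.0514, 0.056]
orientation: [-1.577, -0.002, -0.005]
force: [-0.7, 0.3, -0.7]
opening: 0.0585
```

Emit:
carry_out(increments=[{"linear":[0.0,-0.03,0.0],"yaw":0},{"linear":[0.0,-0.08,0.0],"yaw":0},{"linear":[0.0,-0.095,0.0],"yaw":0},{"linear":[0.0,-0.095,0.0],"yaw":0}], gripper=0.75)

```text
t: 6.78
tool_pos: [0.595, -0.051, 0.1523]
orientation: [-1.577, -0.004, -0.007]
force: [0.1, -0.8, 0.3]
opening: 0.0697
```

Run:
```python
from h import *
to((.593,-.0515,.15))
p=robot.camera_params('wrist');im=robot.read_camera('wrist');cv2.imwrite('pics/w4.png',im)
print(proj(p,(.593,-.0515,.008)),proj(p,(.5935,-.0515,.068)))
a=im[130:250,180:380];cv2.imwrite('pics/w4z.png',cv2.resize(a,None,fx=4,fy=4,interpolation=2))
to((.599,-.2525,.16))
```

```text
t 6.775 pos [ 0.595  -0.051   0.1523] F [ 0.1 -0.8  0.3] op 0.0697 tilt [ 0.007 -0.007 -1.   ]
shift [-0.002   0.0023 -0.0005] yaw -0.002 q [-0.17  0.16  1.59 -0.01  1.38 -1.74]
[279.28949387 198.07243805] [278.70992424 214.62102165]
t 6.825 pos [ 0.5939 -0.0509  0.1505] F [-0.1  0.1 -0.1] op 0.0698 tilt [ 0.005 -0.006 -1.   ]
shift [ 0.0056 -0.0083 -0.2017] yaw -0.0021 q [-0.17  0.16  1.59 -0.01  1.38 -1.74]
```

View pics/w4z.png

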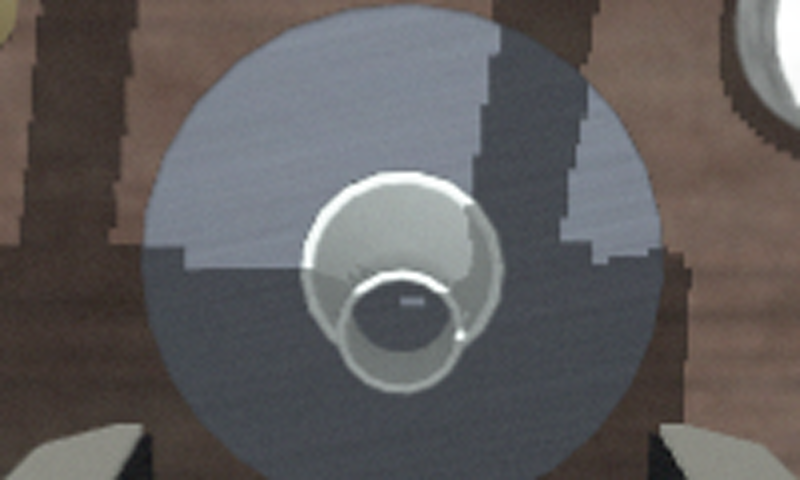

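Cone 1 stands well centred on the plate: foot centre at (402,272) in the zoom, against plate centre at about (404,262). Now cone 2.

Emit:
carry_out(increments=[{"linear":[0.002,0.0,-0.06],"yaw":0},{"linear":[0.004,0.0,-0.12],"yaw":0},{"linear":[0.005,0.0,-0.17],"yaw":0},{"linear":[0.006,0.0,-0.202],"yaw":0},{"linear":[0.006,0.0,-0.202],"yaw":0}])

```text
t: 7.45
tool_pos: [0.5978, -0.2547, 0.1487]
orientation: [-1.575, 0.003, -0.005]
force: [0.2, 0.1, -0.3]
opening: 0.0697
```

Run:
```python
from h import *
to((.599,-.2525,.06))
p=robot.camera_params('wrist');im=robot.read_camera('wrist');cv2.imwrite('pics/w5.png',im)
print(proj(p,(.599,-.2525,0)),proj(p,(.599,-.2525,.074)))
a=im[130:250,180:380];cv2.imwrite('pics/w5z.png',cv2.resize(a,None,fx=4,fy=4,interpolation=2))
import pickle;pickle.dump(p,open('p5.pkl','wb'))
```

```text
t 7.45 pos [ 0.5978 -0.2547  0.1487] F [ 0.2  0.1 -0.3] op 0.0697 tilt [ 0.001 -0.005 -1.   ]
shift [0.0012 0.0887 0.0026] yaw -0.0052 q [-0.48  0.31  1.43 -0.    1.4  -2.04]
[281.71914185 201.2383802 ] [281.88731513 221.91686351]
```

View pics/w5z.png

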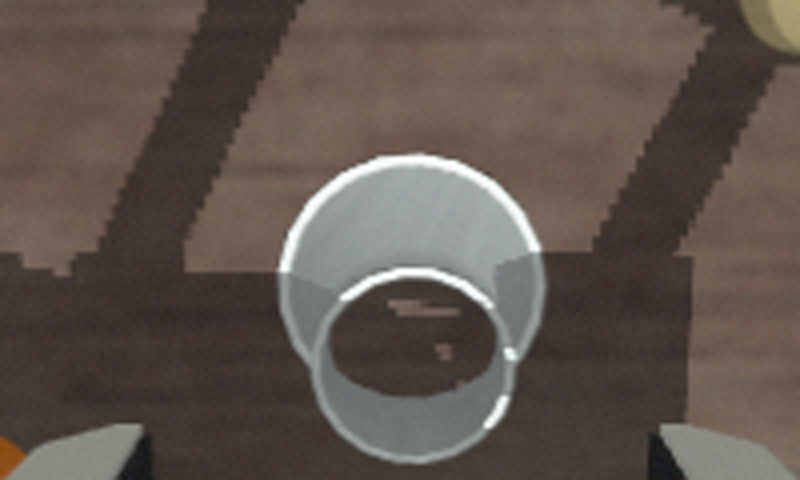

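Run:
```python
from h import *
import pickle;p=pickle.load(open('p5.pkl','rb'))
print(plane(p,(282.9,221.1),.074),plane(p,(282.8,201.6),0))
to((.599,-.253,.06))
```

```text
[ 0.59834575 -0.25171653  0.074     ] [ 0.59937456 -0.25141739  0.        ]
t 7.5 pos [ 0.5981 -0.2531  0.1489] F [0.5 1.  0.6] op 0.0697 tilt [ 0.001 -0.004 -1.   ]
shift [0.0008 0.0889 0.0004] yaw -0.004 q [-0.48  0.3   1.43 -0.    1.4  -2.04]
```

Emit:
carry_out(increments=[{"linear":[0.001,0.04,0.001],"yaw":0},{"linear":[0.001,0.07,0.001],"yaw":0},{"linear":[0.001,0.086,0.001],"yaw":0},{"linear":[0.001,0.088,0.001],"yaw":0},{"linear":[0.001,0.088,0.001],"yaw":0}])

```text
t: 8.12
tool_pos: [0.5999, -0.2524, 0.0621]
orientation: [-1.575, 0.001, -0.005]
force: [-0.4, -0.6, 0.2]
opening: 0.0694
```

Run:
```python
from h import *
to((.599,-.252,.0605))
```

```text
t 8.125 pos [ 0.5999 -0.2524  0.0621] F [-0.4 -0.6  0.2] op 0.0694 tilt [ 0.002 -0.005 -1.   ]
shift [-0.0009  0.0016  0.0004] yaw -0.0035 q [-0.48  0.39  1.49 -0.    1.25 -2.04]
```

Emit:
carry_out(increments=[{"linear":[-0.001,0.002,0.0],"yaw":0},{"linear":[-0.001,0.002,0.0],"yaw":0}])

```text
t: 8.38
tool_pos: [0.5995, -0.2527, 0.0612]
orientation: [-1.576, -0.0, -0.006]
force: [0.9, 0.5, -0.1]
opening: 0.0696
```

Emit:
carry_out(increments=[{"linear":[0.0,0.0,0.0],"yaw":0},{"linear":[0.0,0.0,0.0],"yaw":0},{"linear":[0.0,0.0,0.0],"yaw":0},{"linear":[0.0,0.0,0.0],"yaw":0},{"linear":[0.0,0.0,0.0],"yaw":0}], gripper=0.0)

```text
t: 9.0
tool_pos: [0.5995, -0.2527, 0.0612]
orientation: [-1.576, -0.0, -0.006]
force: [-0.4, -0.9, 0.4]
opening: 0.0411
```

Emit:
carry_out(increments=[{"linear":[0.0,-0.03,0.0],"yaw":0},{"linear":[0.0,-0.08,0.0],"yaw":0},{"linear":[0.0,-0.1,0.0],"yaw":0},{"linear":[0.0,-0.1,0.0],"yaw":0}])

```text
t: 9.5
tool_pos: [0.6002, -0.2527, 0.1627]
orientation: [-1.578, -0.003, -0.008]
force: [0.7, 0.5, -1.5]
opening: 0.041
```

Run:
```python
from h import *
to((.594,-.0515,.15))
```

```text
t 9.5 pos [ 0.6002 -0.2527  0.1627] F [ 0.7  0.5 -1.5] op 0.041 tilt [ 0.007 -0.007 -1.   ]
shift [-0.007   0.0113  0.2012] yaw -0.0036 q [-0.48  0.29  1.42 -0.    1.42 -2.04]
```

Emit:
carry_out(increments=[{"linear":[-0.002,0.0,0.06],"yaw":0},{"linear":[-0.004,0.0,0.12],"yaw":0},{"linear":[-0.006,0.0,0.17],"yaw":0},{"linear":[-0.006,0.003,0.2],"yaw":0},{"linear":[-0.006,0.003,0.201],"yaw":0}])

```text
t: 10.12
tool_pos: [0.5932, -0.0492, 0.155]
orientation: [-1.577, -0.002, -0.002]
force: [0.9, -0.1, -1.1]
opening: 0.0407
```

Run:
```python
from h import *
to((.5945,-.0514,.15))
p=robot.camera_params('wrist');im=robot.read_camera('wrist');cv2.imwrite('pics/w6.png',im)
cv2.imwrite('pics/s6.png',cv2.resize(robot.read_camera('scene')[120:280,200:380],None,fx=3.3,fy=3.3,interpolation=2))
to((.5945,-.0514,.15))
```

```text
t 10.125 pos [ 0.5932 -0.0492  0.155 ] F [ 0.9 -0.1 -1.1] op 0.0407 tilt [ 0.002 -0.006 -1.   ]
shift [ 0.0013  0.005  -0.0022] yaw -0.0004 q [-0.17  0.16  1.59 -0.01  1.39 -1.73]
t 10.225 pos [ 0.5939 -0.0516  0.1562] F [-0.2 -0.2 -0.6] op 0.0409 tilt [ 0.004 -0.007 -1.   ]
shift [0.0006 0.0062 0.0003] yaw -0.0028 q [-0.17  0.16  1.59 -0.01  1.39 -1.74]
```

View pics/w6.png

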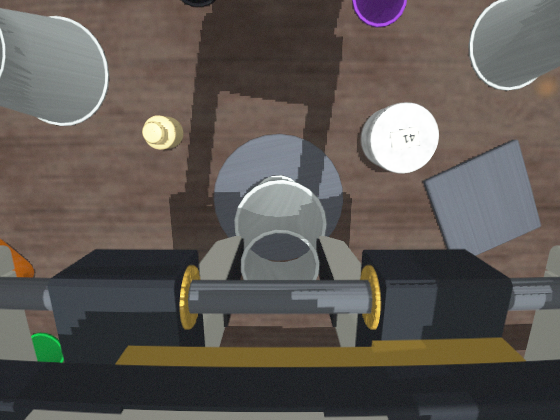

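View pics/s6.png

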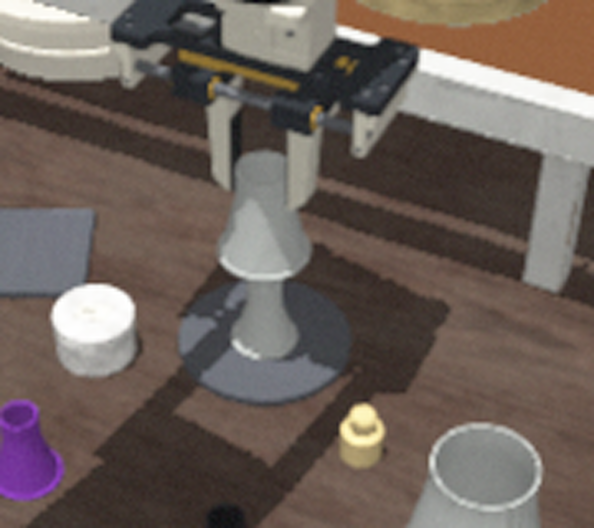

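Cone 2 is held upright above cone 1, which still stands on the plate. I'll lower it in stages.

Emit:
carry_out(increments=[{"linear":[0.0,0.01,0.0],"yaw":0},{"linear":[0.0,0.02,0.0],"yaw":0},{"linear":[0.0,0.03,0.0],"yaw":0},{"linear":[0.0,0.04,0.0],"yaw":0},{"linear":[0.0,0.045,0.0],"yaw":0}])

```text
t: 10.85
tool_pos: [0.5936, -0.052, 0.1101]
orientation: [-1.578, 0.0, -0.004]
force: [-0.4, 0.1, -1.7]
opening: 0.0408
```

Run:
```python
from h import *
to((.5945,-.0514,.0692))
```

```text
t 10.85 pos [ 0.5936 -0.052   0.1101] F [-0.4  0.1 -1.7] op 0.0408 tilt [ 0.003 -0.007 -1.   ]
shift [0.0008 0.0409 0.0009] yaw -0.0029 q [-0.17  0.2   1.63 -0.01  1.31 -1.74]
```

Emit:
carry_out(increments=[{"linear":[0.001,0.008,0.001],"yaw":0},{"linear":[0.001,0.016,0.001],"yaw":0},{"linear":[0.001,0.024,0.001],"yaw":0},{"linear":[0.001,0.032,0.001],"yaw":0},{"linear":[0.001,0.036,0.001],"yaw":0}])

```text
t: 11.48
tool_pos: [0.5943, -0.0512, 0.0733]
orientation: [-1.577, 0.001, -0.004]
force: [-0.4, -0.4, -1.3]
opening: 0.0407
```

Run:
```python
from h import *
to((.5945,-.0514,.0692))
```

```text
t 11.475 pos [ 0.5943 -0.0512  0.0733] F [-0.4 -0.4 -1.3] op 0.0407 tilt [ 0.002 -0.007 -1.   ]
shift [ 0.0002  0.0041 -0.0002] yaw -0.0029 q [-0.17  0.24  1.65 -0.01  1.25 -1.73]
```

Emit:
carry_out(increments=[{"linear":[0.0,0.002,0.0],"yaw":0},{"linear":[0.0,0.004,0.0],"yaw":0},{"linear":[0.0,0.005,0.0],"yaw":0},{"linear":[0.0,0.005,0.0],"yaw":0}])

```text
t: 11.98
tool_pos: [0.5948, -0.0513, 0.069]
orientation: [-1.577, -0.0, -0.005]
force: [-1.7, -0.0, 3.3]
opening: 0.0408
```

Emit:
carry_out(increments=[{"linear":[0.0,0.0,0.0],"yaw":0},{"linear":[0.0,0.0,0.0],"yaw":0},{"linear":[0.0,0.0,0.0],"yaw":0},{"linear":[0.0,0.0,0.0],"yaw":0}], gripper=0.75)

```text
t: 12.48
tool_pos: [0.5947, -0.0513, 0.0689]
orientation: [-1.577, 0.0, -0.004]
force: [-0.2, 0.4, -0.4]
opening: 0.0692
```

Emit:
carry_out(increments=[{"linear":[0.0,-0.03,0.0],"yaw":0},{"linear":[0.0,-0.08,0.0],"yaw":0},{"linear":[0.0,-0.095,0.0],"yaw":0},{"linear":[0.0,-0.095,0.0],"yaw":0}], gripper=0.85)

```text
t: 12.98
tool_pos: [0.5954, -0.0508, 0.1651]
orientation: [-1.578, -0.002, -0.007]
force: [-0.4, 0.3, -0.1]
opening: 0.0789
```

Run:
```python
from h import *
to((.444,.169,.19))
p=robot.camera_params('wrist');im=robot.read_camera('wrist')
a=im[130:250,180:380];cv2.imwrite('pics/w7z.png',cv2.resize(a,None,fx=4,fy=4,interpolation=2))
cv2.imwrite('pics/s7.png',cv2.resize(robot.read_camera('scene')[120:280,200:380],None,fx=3.3,fy=3.3,interpolation=2))
to((.444,.169,.19))
```

```text
t 12.975 pos [ 0.5954 -0.0508  0.1651] F [-0.4  0.3 -0.1] op 0.0789 tilt [ 0.005 -0.007 -1.   ]
shift [-0.1519 -0.0273  0.2191] yaw -0.0029 q [-0.17  0.15  1.58 -0.01  1.41 -1.73]
t 13.075 pos [ 0.5936 -0.0505  0.1621] F [ 0.2  0.4 -0.8] op 0.0791 tilt [ 0.001 -0.006 -1.   ]
shift [-0.1502 -0.0294  0.2189] yaw -0.003 q [-0.17  0.16  1.58 -0.01  1.41 -1.73]
```

View pics/w7z.png

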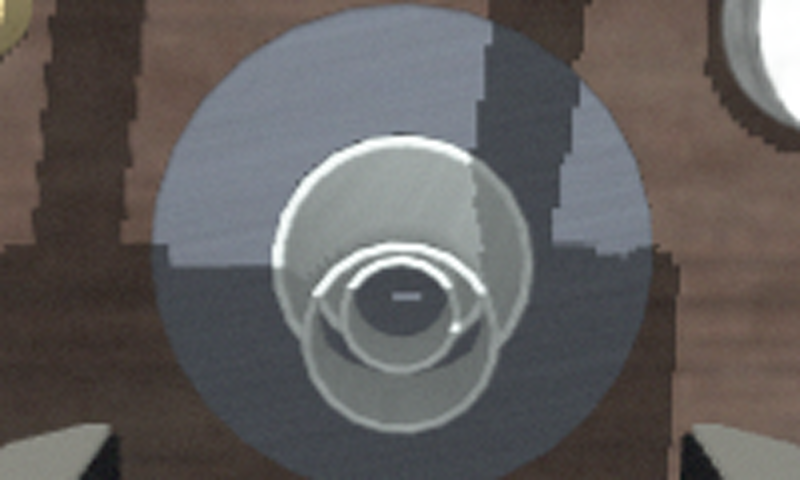

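View pics/s7.png

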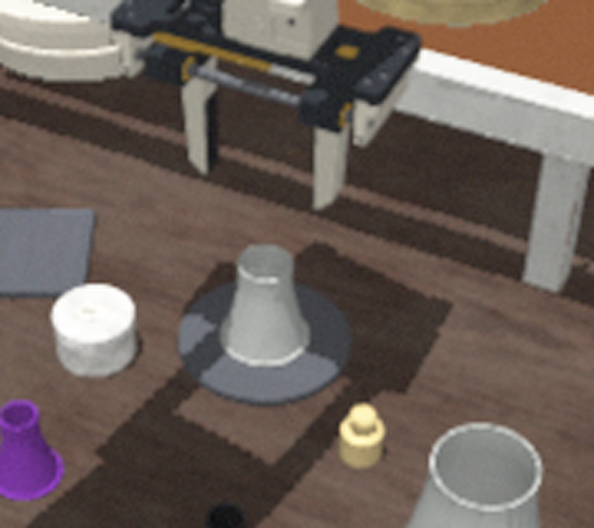

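Cone 2 stands over cone 1, both concentric with the plate in the wrist view at about (402,258). Now cone 3.

Emit:
carry_out(increments=[{"linear":[-0.03,-0.01,0.045],"yaw":0},{"linear":[-0.06,-0.02,0.09],"yaw":0},{"linear":[-0.09,-0.029,0.135],"yaw":0},{"linear":[-0.12,-0.029,0.178],"yaw":0},{"linear":[-0.15,-0.029,0.219],"yaw":0}])

```text
t: 13.7
tool_pos: [0.4421, 0.1701, 0.1875]
orientation: [-1.578, 0.004, -0.0]
force: [-0.1, 0.5, 0.1]
opening: 0.0793
```

Emit:
carry_out(increments=[{"linear":[0.0,0.01,0.0],"yaw":0},{"linear":[0.0,0.02,0.0],"yaw":0}])

```text
t: 13.95
tool_pos: [0.4411, 0.1696, 0.1653]
orientation: [-1.579, 0.005, 0.002]
force: [-0.4, -0.5, 0.1]
opening: 0.0791
```

Run:
```python
from h import *
to((.444,.169,.074))
p=robot.camera_params('wrist');im=robot.read_camera('wrist')
a=im[130:250,180:380];cv2.imwrite('pics/w8z.png',cv2.resize(a,None,fx=4,fy=4,interpolation=2))
import pickle;pickle.dump(p,open('p8.pkl','wb'))
to((.444,.169,.074))
```

```text
t 13.95 pos [0.4411 0.1696 0.1653] F [-0.4 -0.5  0.1] op 0.0791 tilt [-0.005 -0.008 -1.   ]
shift [0.0033 0.0912 0.0002] yaw -0.002 q [ 0.26 -0.18  1.9  -0.01  1.42 -1.3 ]
t 14.0 pos [0.4408 0.1689 0.164 ] F [-0.4 -0.2 -0.5] op 0.0789 tilt [-0.007 -0.009 -1.   ]
shift [0.0038 0.0899 0.0009] yaw -0.0031 q [ 0.26 -0.17  1.9  -0.01  1.42 -1.3 ]
```

View pics/w8z.png

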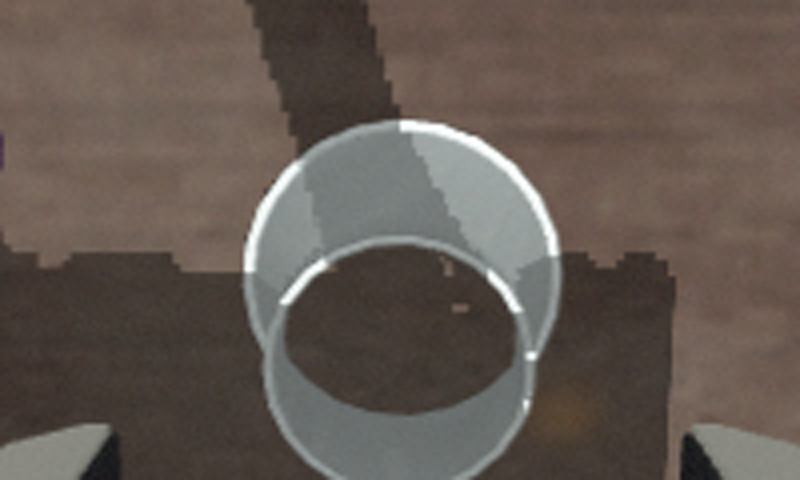

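Run:
```python
from h import *
import pickle;p=pickle.load(open('p8.pkl','rb'))
print(plane(p,(279.5,221.1),.088),plane(p,(280.4,198.8),0))
```

```text
[0.44201043 0.16965626 0.088     ] [0.44245463 0.16984284 0.        ]
```

Emit:
carry_out(increments=[{"linear":[0.002,0.04,0.0],"yaw":0},{"linear":[0.002,0.07,0.0],"yaw":0},{"linear":[0.002,0.086,0.0],"yaw":0},{"linear":[0.002,0.089,0.0],"yaw":0},{"linear":[0.002,0.089,0.0],"yaw":0}])

```text
t: 14.62
tool_pos: [0.443, 0.168, 0.0757]
orientation: [-1.579, 0.007, 0.001]
force: [-0.1, -0.3, -0.3]
opening: 0.0789
```

Run:
```python
from h import *
to((.4425,.1695,.0745))
```

```text
t 14.625 pos [0.443  0.168  0.0757] F [-0.1 -0.3 -0.3] op 0.0789 tilt [-0.006 -0.008 -1.   ]
shift [-0.0005  0.0012  0.0015] yaw -0.0037 q [ 0.26 -0.08  1.98 -0.01  1.24 -1.31]
```

Emit:
carry_out(increments=[{"linear":[-0.001,0.001,0.001],"yaw":0},{"linear":[-0.001,0.001,0.001],"yaw":0}])

```text
t: 14.88
tool_pos: [0.4427, 0.1693, 0.0757]
orientation: [-1.579, 0.006, 0.0]
force: [-0.5, 0.7, -0.0]
opening: 0.0791
```

Emit:
carry_out(increments=[{"linear":[0.0,0.0,0.0],"yaw":0},{"linear":[0.0,0.0,0.0],"yaw":0},{"linear":[0.0,0.0,0.0],"yaw":0},{"linear":[0.0,0.0,0.0],"yaw":0}], gripper=0.0)

```text
t: 15.38
tool_pos: [0.4428, 0.1692, 0.0758]
orientation: [-1.579, 0.006, 0.0]
force: [-0.3, -0.3, 1.1]
opening: 0.0554
```

Emit:
carry_out(increments=[{"linear":[0.0,-0.03,0.0],"yaw":0},{"linear":[0.0,-0.08,0.0],"yaw":0},{"linear":[0.0,-0.11,0.0],"yaw":0},{"linear":[0.0,-0.115,0.0],"yaw":0}])

```text
t: 15.88
tool_pos: [0.4444, 0.1705, 0.1928]
orientation: [-1.578, 0.003, -0.003]
force: [-0.0, -0.1, -2.6]
opening: 0.0556
```

Run:
```python
from h import *
to((.5945,-.0514,.185))
```

```text
t 15.875 pos [0.4444 0.1705 0.1928] F [-0.  -0.1 -2.6] op 0.0556 tilt [-0.    -0.007 -1.   ]
shift [ 0.1509  0.0093 -0.2214] yaw -0.0035 q [ 0.26 -0.19  1.86 -0.01  1.47 -1.3 ]
```

Emit:
carry_out(increments=[{"linear":[0.03,0.0,-0.045],"yaw":0},{"linear":[0.06,0.0,-0.09],"yaw":0},{"linear":[0.09,0.0,-0.135],"yaw":0},{"linear":[0.12,0.0,-0.178],"yaw":0},{"linear":[0.151,0.003,-0.221],"yaw":0}])

```text
t: 16.5
tool_pos: [0.5945, -0.0524, 0.1889]
orientation: [-1.577, 0.005, -0.001]
force: [0.4, 0.5, -2.3]
opening: 0.0555
```

Emit:
carry_out(increments=[{"linear":[0.0,0.0,0.0],"yaw":0}])

```text
t: 16.62
tool_pos: [0.5944, -0.0554, 0.1854]
orientation: [-1.577, 0.011, -0.001]
force: [-0.1, 1.0, -1.9]
opening: 0.0556
```

Run:
```python
from h import *
p=robot.camera_params('wrist');im=robot.read_camera('wrist');cv2.imwrite('pics/w9.png',im)
cv2.imwrite('pics/s9.png',cv2.resize(robot.read_camera('scene')[120:280,200:380],None,fx=3.3,fy=3.3,interpolation=2))
to((.5945,-.0514,.0838))
```

```text
t 16.725 pos [ 0.5931 -0.0525  0.1858] F [-0.2  0.4 -1.5] op 0.0556 tilt [-0.008 -0.005 -1.   ]
shift [0.0022 0.102  0.0017] yaw -0.0051 q [-0.17  0.15  1.55 -0.01  1.46 -1.74]
```

View pics/w9.png

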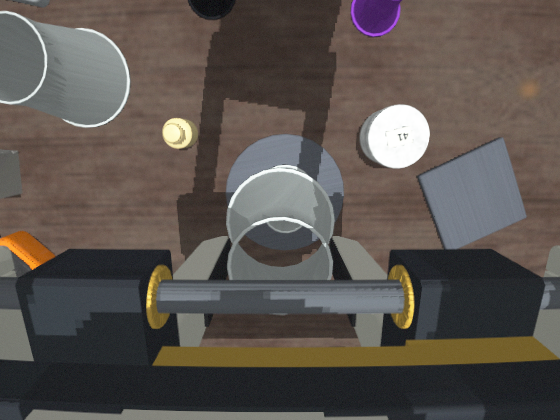

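View pics/s9.png

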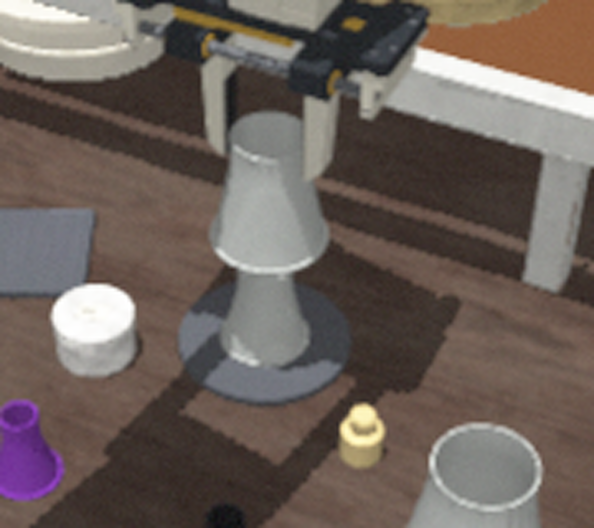

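Cone 3 hangs upright above the nest; wrist view shows it around cone 2 at (281,215).

Emit:
carry_out(increments=[{"linear":[0.001,0.012,0.002],"yaw":0},{"linear":[0.001,0.024,0.001],"yaw":0},{"linear":[0.001,0.036,0.001],"yaw":0},{"linear":[0.001,0.048,0.001],"yaw":0},{"linear":[0.001,0.055,0.001],"yaw":0}])

```text
t: 17.35
tool_pos: [0.5932, -0.0516, 0.1297]
orientation: [-1.576, 0.01, 0.003]
force: [-0.8, -0.3, -2.4]
opening: 0.0557
```

Run:
```python
from h import *
to((.5945,-.0514,.0838))
```

```text
t 17.35 pos [ 0.5932 -0.0516  0.1297] F [-0.8 -0.3 -2.4] op 0.0557 tilt [-0.008 -0.005 -1.   ]
shift [0.0017 0.0458 0.0005] yaw -0.0048 q [-0.17  0.19  1.6  -0.01  1.36 -1.73]
```

Emit:
carry_out(increments=[{"linear":[0.001,0.008,0.0],"yaw":0},{"linear":[0.001,0.016,0.0],"yaw":0},{"linear":[0.001,0.024,0.0],"yaw":0},{"linear":[0.001,0.032,0.0],"yaw":0},{"linear":[0.001,0.039,0.0],"yaw":0}])

```text
t: 17.98
tool_pos: [0.5938, -0.0518, 0.0901]
orientation: [-1.576, 0.011, 0.003]
force: [0.0, -0.4, -1.9]
opening: 0.0557
```

Run:
```python
from h import *
to((.5945,-.0514,.0838))
```

```text
t 17.975 pos [ 0.5938 -0.0518  0.0901] F [ 0.  -0.4 -1.9] op 0.0557 tilt [-0.009 -0.005 -1.   ]
shift [0.0007 0.0063 0.0005] yaw -0.0049 q [-0.17  0.23  1.63 -0.01  1.29 -1.73]
```

Emit:
carry_out(increments=[{"linear":[0.0,0.002,0.0],"yaw":0},{"linear":[0.0,0.004,0.0],"yaw":0},{"linear":[0.0,0.006,0.0],"yaw":0},{"linear":[0.0,0.007,0.0],"yaw":0},{"linear":[0.0,0.007,0.0],"yaw":0}])

```text
t: 18.6
tool_pos: [0.5943, -0.0519, 0.0838]
orientation: [-1.576, 0.01, 0.002]
force: [-0.4, 0.9, 1.4]
opening: 0.0554
```

Emit:
carry_out(increments=[{"linear":[0.0,0.001,0.0],"yaw":0},{"linear":[0.0,0.001,0.0],"yaw":0}])

```text
t: 18.85
tool_pos: [0.5946, -0.052, 0.0837]
orientation: [-1.576, 0.009, 0.001]
force: [-2.5, 1.0, 5.3]
opening: 0.0558
```

Emit:
carry_out(increments=[{"linear":[0.0,0.0,0.0],"yaw":0},{"linear":[0.0,0.0,0.0],"yaw":0},{"linear":[0.0,0.0,0.0],"yaw":0},{"linear":[0.0,0.0,0.0],"yaw":0}], gripper=0.9)

```text
t: 19.35
tool_pos: [0.5945, -0.0519, 0.0835]
orientation: [-1.576, 0.009, 0.002]
force: [0.6, -1.0, 0.2]
opening: 0.0833
```

Emit:
carry_out(increments=[{"linear":[0.0,-0.03,0.0],"yaw":0},{"linear":[0.0,-0.08,0.0],"yaw":0},{"linear":[0.0,-0.095,0.0],"yaw":0},{"linear":[0.0,-0.095,0.0],"yaw":0}], gripper=1.0)

```text
t: 19.85
tool_pos: [0.596, -0.0516, 0.1797]
orientation: [-1.576, 0.007, -0.001]
force: [0.1, 0.5, -0.8]
opening: 0.0929
```

Run:
```python
from h import *
p=robot.camera_params('wrist');im=robot.read_camera('wrist')
a=im[130:250,180:380];cv2.imwrite('pics/w10z.png',cv2.resize(a,None,fx=4,fy=4,interpolation=2))
cv2.imwrite('pics/s10.png',cv2.resize(robot.read_camera('scene')[120:280,200:380],None,fx=3.3,fy=3.3,interpolation=2))
to((.4695,-.264,.19))
```

```text
t 19.95 pos [ 0.5943 -0.0513  0.1767] F [-0.1  0.3 -0.5] op 0.0926 tilt [-0.009 -0.005 -1.   ]
shift [-0.1239 -0.0112 -0.2134] yaw -0.0048 q [-0.17  0.16  1.55 -0.01  1.44 -1.73]
```

View pics/w10z.png

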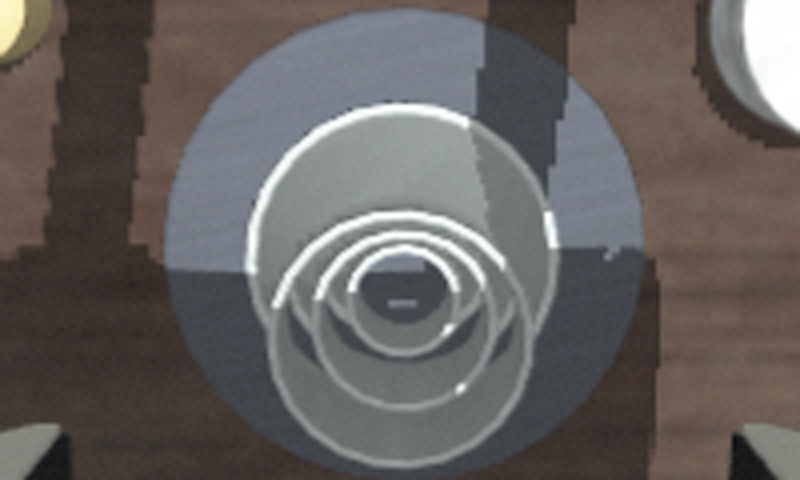

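View pics/s10.png

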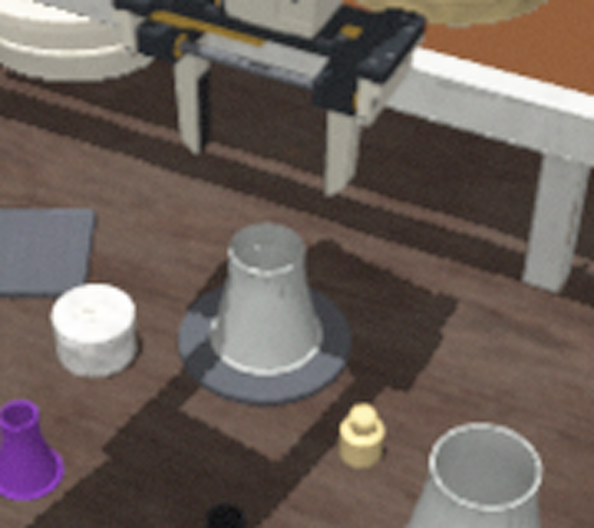

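Three cones stand concentric on the plate (wrist zoom centre about (402,250)). Now the largest.

Emit:
carry_out(increments=[{"linear":[-0.025,-0.005,-0.045],"yaw":0},{"linear":[-0.05,-0.01,-0.09],"yaw":0},{"linear":[-0.08,-0.011,-0.135],"yaw":0},{"linear":[-0.105,-0.011,-0.175],"yaw":0},{"linear":[-0.124,-0.011,-0.213],"yaw":0}])

```text
t: 20.58
tool_pos: [0.4672, -0.2642, 0.1874]
orientation: [-1.573, 0.014, 0.005]
force: [0.6, 0.0, 0.1]
opening: 0.093
```

Emit:
carry_out(increments=[{"linear":[0.0,0.0,0.0],"yaw":0}])

```text
t: 20.7
tool_pos: [0.4651, -0.2659, 0.1853]
orientation: [-1.572, 0.019, 0.005]
force: [0.3, -0.1, -0.0]
opening: 0.093
```

Run:
```python
from h import *
p=robot.camera_params('wrist');im=robot.read_camera('wrist')
a=im[120:270,180:380];cv2.imwrite('pics/w11z.png',cv2.resize(a,None,fx=4,fy=4,interpolation=2))
import pickle;pickle.dump(p,open('p11.pkl','wb'))
print(proj(p,(.4695,-.264,0)),proj(p,(.4695,-.264,.102)))
to((.4695,-.264,.0885))
```

```text
[280.93671044 199.53214398] [281.24523327 224.34006682]
t 20.75 pos [ 0.4654 -0.2646  0.1849] F [-0.1  0.7 -0.8] op 0.0931 tilt [-0.015 -0.    -1.   ]
shift [0.0055 0.0964 0.0007] yaw -0.008 q [-0.61 -0.01  1.71 -0.01  1.45 -2.17]
```

View pics/w11z.png

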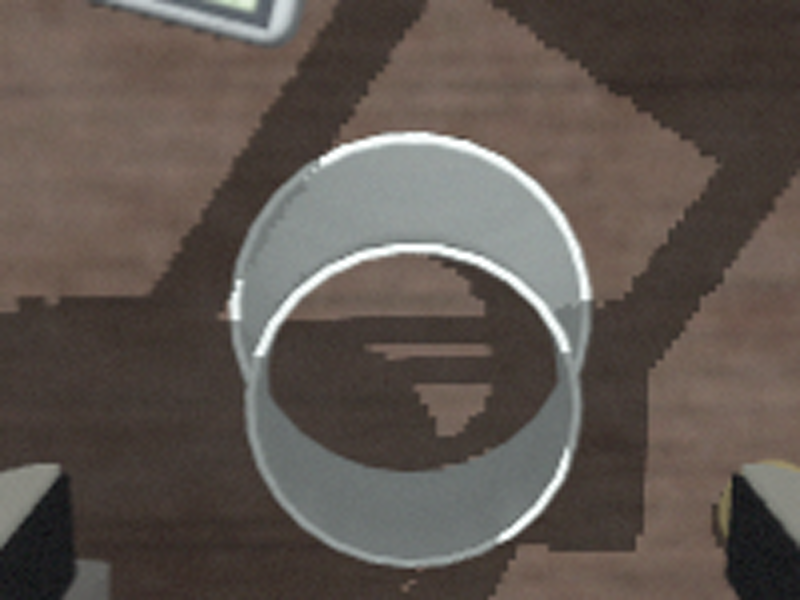

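Run:
```python
from h import *
import pickle;p=pickle.load(open('p11.pkl','rb'))
print(plane(p,(282.75,220.9),.102),plane(p,(282.5,196.2),0))
to((.4705,-.2632,.0895))
```

```text
[ 0.46665013 -0.26277644  0.102     ] [ 0.4657172  -0.26222662  0.        ]
t 20.75 pos [ 0.4654 -0.2646  0.1849] F [-0.1  0.7 -0.8] op 0.0931 tilt [-0.015 -0.    -1.   ]
shift [0.0065 0.0953 0.0015] yaw -0.008 q [-0.61 -0.01  1.71 -0.01  1.45 -2.17]
```

Wrist and fixed cameras disagree by about 3 mm in x for cone 4, so I'll look again, closer and settled.

Emit:
carry_out(increments=[{"linear":[0.003,0.02,0.001],"yaw":-0.004},{"linear":[0.003,0.036,0.001],"yaw":-0.008},{"linear":[0.003,0.036,0.001],"yaw":-0.008},{"linear":[0.003,0.036,0.001],"yaw":-0.008}])

```text
t: 21.25
tool_pos: [0.4682, -0.2632, 0.1491]
orientation: [-1.571, 0.011, 0.013]
force: [1.1, -0.3, -0.3]
opening: 0.0928
```

Run:
```python
from h import *
import pickle
to((.4685,-.2632,.0895))
p=robot.camera_params('wrist');im=robot.read_camera('wrist')
a=im[120:270,180:380];cv2.imwrite('pics/w12z.png',cv2.resize(a,None,fx=4,fy=4,interpolation=2))
pickle.dump(p,open('p12.pkl','wb'))
c=np.array(p['R']);print('camera centre',(-c.T@p['t']).round(4),'axis',c[2].round(3))
```

```text
t 21.25 pos [ 0.4682 -0.2632  0.1491] F [ 1.1 -0.3 -0.3] op 0.0928 tilt [-0.015 -0.    -1.   ]
shift [0.0012 0.0596 0.0001] yaw 0.0007 q [-0.6   0.02  1.74 -0.01  1.39 -2.17]
camera centre [ 0.4043 -0.2625  0.3077] axis [ 0.223  0.    -0.975]
```

View pics/w12z.png

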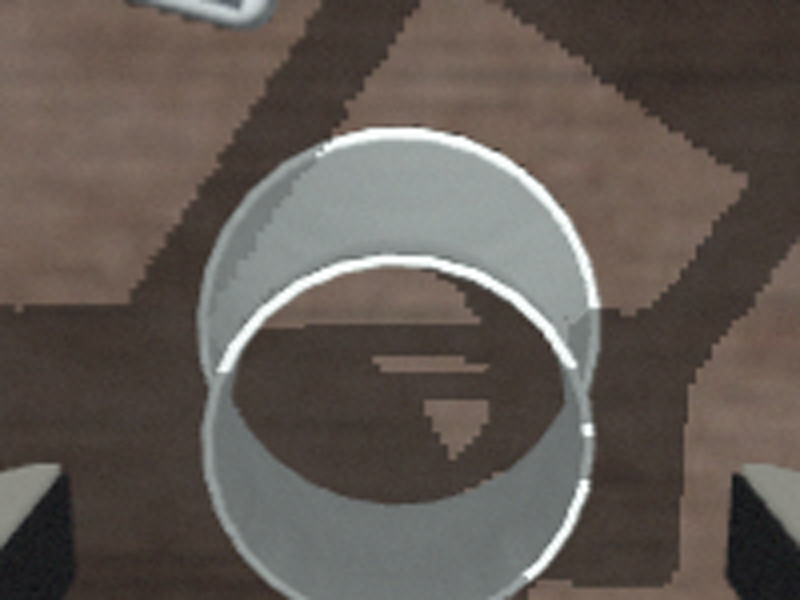

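Run:
```python
from h import *
import pickle
def f(pk,z0,u0,v0,rt,ft,H,rr,rf):
    p=pickle.load(open(pk,'rb'));c=lambda a,o:(a+.5)/4-.5+o
    print(pk,plane(p,(c(rt[0],u0),c(rt[1],v0)),H)[:2]+[rr,0],plane(p,(c(ft[0],u0),c(ft[1],v0)),0)[:2]+[rf,0])
f('p12.pkl',0,180,120,(398,255),(398,127),.102,.034,.0505)
f('p11.pkl',0,180,120,(412,242),(411,132),.102,.034,.0505)
f('p8.pkl',0,180,130,(400,237),(403,120),.088,.027,.042)
f('p5.pkl',0,180,130,(413,267),(412,155),.074,.020,.0335)
```

```text
p12.pkl [ 0.46821304 -0.26282973] [ 0.46824769 -0.26305453]
p11.pkl [ 0.46783884 -0.26268894] [ 0.4681237  -0.26207934]
p8.pkl [0.4435237 0.1697768] [0.44344862 0.16983135]
p5.pkl [ 0.59887401 -0.25170287] [ 0.59959036 -0.2515277 ]
```

Emit:
carry_out(increments=[{"linear":[0.001,0.03,0.0],"yaw":0},{"linear":[0.001,0.05,0.0],"yaw":0},{"linear":[0.001,0.059,0.0],"yaw":0},{"linear":[0.001,0.06,0.0],"yaw":0},{"linear":[0.001,0.06,0.0],"yaw":0}])

```text
t: 21.92
tool_pos: [0.4692, -0.264, 0.0907]
orientation: [-1.573, 0.01, 0.011]
force: [0.3, -0.1, 0.3]
opening: 0.0933
```

Run:
```python
from h import *
to((.4688,-.263,.0895))
```

```text
t 21.925 pos [ 0.4692 -0.264   0.0907] F [ 0.3 -0.1  0.3] op 0.0933 tilt [-0.013 -0.002 -1.   ]
shift [-0.0004  0.0012  0.001 ] yaw 0.0005 q [-0.6   0.08  1.79 -0.01  1.27 -2.17]
```

Emit:
carry_out(increments=[{"linear":[0.0,0.0,0.001],"yaw":0},{"linear":[0.0,0.0,0.001],"yaw":0},{"linear":[0.0,0.0,0.001],"yaw":0},{"linear":[0.0,0.0,0.001],"yaw":0},{"linear":[0.0,0.0,0.001],"yaw":0}], gripper=0.0)

```text
t: 22.55
tool_pos: [0.4695, -0.2633, 0.0911]
orientation: [-1.573, 0.01, 0.01]
force: [1.1, -0.6, 3.6]
opening: 0.07
```

Emit:
carry_out(increments=[{"linear":[0.0,-0.03,0.0],"yaw":0},{"linear":[0.0,-0.08,0.0],"yaw":0},{"linear":[0.0,-0.12,0.0],"yaw":0},{"linear":[0.0,-0.13,0.0],"yaw":0}])

```text
t: 23.05
tool_pos: [0.4722, -0.2636, 0.2235]
orientation: [-1.575, 0.007, 0.008]
force: [0.5, -0.2, -2.0]
opening: 0.0698
```

Run:
```python
from h import *
to((.595,-.0518,.22))
```

```text
t 23.05 pos [ 0.4722 -0.2636  0.2235] F [ 0.5 -0.2 -2. ] op 0.0698 tilt [-0.009 -0.004 -1.   ]
shift [0.123  0.0015 0.2118] yaw 0.0006 q [-0.6  -0.02  1.65 -0.01  1.52 -2.17]
```

Emit:
carry_out(increments=[{"linear":[0.025,0.0,0.045],"yaw":0},{"linear":[0.05,0.0,0.09],"yaw":0},{"linear":[0.08,0.0,0.135],"yaw":0},{"linear":[0.105,0.0,0.175],"yaw":0},{"linear":[0.124,0.0,0.212],"yaw":0}])

```text
t: 23.68
tool_pos: [0.5956, -0.0497, 0.2183]
orientation: [-1.574, 0.009, 0.011]
force: [0.6, -0.3, -3.5]
opening: 0.0702
```

Emit:
carry_out(increments=[{"linear":[0.0,0.0,0.0],"yaw":0},{"linear":[0.0,0.0,0.0],"yaw":0}])

```text
t: 23.92
tool_pos: [0.5943, -0.0496, 0.2157]
orientation: [-1.574, 0.012, 0.015]
force: [-0.4, 0.1, -2.5]
opening: 0.0695
```

Run:
```python
from h import *
p=robot.camera_params('wrist');im=robot.read_camera('wrist');cv2.imwrite('pics/w13.png',im)
cv2.imwrite('pics/s13.png',cv2.resize(robot.read_camera('scene')[120:280,200:380],None,fx=3.3,fy=3.3,interpolation=2))
to((.5955,-.0518,.0991))
```

```text
t 24.025 pos [ 0.5948 -0.0505  0.2171] F [-0.9 -0.1 -2.9] op 0.0698 tilt [-0.015 -0.004 -1.   ]
shift [ 0.0025  0.1179 -0.0008] yaw 0.0001 q [-0.17  0.14  1.49 -0.01  1.52 -1.74]
```

View pics/w13.png

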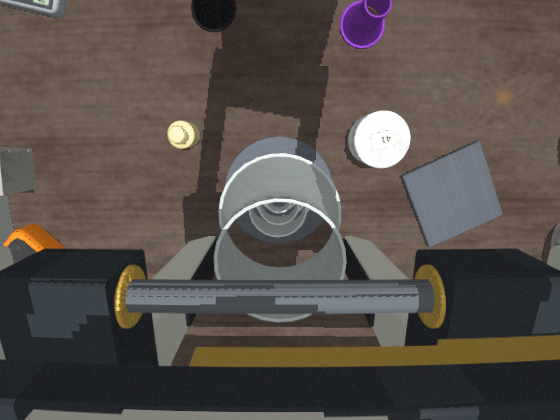

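View pics/s13.png

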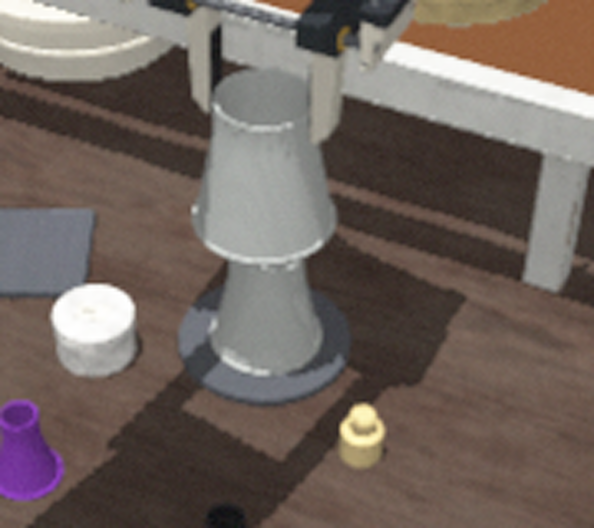

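The largest cone hangs upright above the three-cone nest (wrist view: foot at about (280,212), nest inside at (279,215)). I'll check the state, then lower it.

Run:
```python
from h import *
to((.5955,-.0518,.0991))
```

```text
t 24.025 pos [ 0.5948 -0.0505  0.2171] F [-0.9 -0.1 -2.9] op 0.0698 tilt [-0.015 -0.004 -1.   ]
shift [ 0.0025  0.1179 -0.0008] yaw 0.0001 q [-0.17  0.14  1.49 -0.01  1.52 -1.74]
```

Emit:
carry_out(increments=[{"linear":[0.001,0.012,-0.001],"yaw":0},{"linear":[0.001,0.024,-0.001],"yaw":0},{"linear":[0.002,0.036,-0.001],"yaw":0},{"linear":[0.002,0.048,-0.001],"yaw":0},{"linear":[0.002,0.056,-0.001],"yaw":0}])

```text
t: 24.65
tool_pos: [0.5955, -0.0516, 0.1598]
orientation: [-1.574, 0.013, 0.013]
force: [-0.3, -0.1, -2.1]
opening: 0.0698
```

Run:
```python
from h import *
to((.5955,-.0518,.0991))
```

```text
t 24.65 pos [ 0.5955 -0.0516  0.1598] F [-0.3 -0.1 -2.1] op 0.0698 tilt [-0.016 -0.003 -1.   ]
shift [0.001  0.0607 0.    ] yaw 0.0002 q [-0.17  0.18  1.56 -0.01  1.42 -1.74]
```

Emit:
carry_out(increments=[{"linear":[0.0,0.01,0.0],"yaw":0},{"linear":[0.0,0.02,0.0],"yaw":0},{"linear":[0.001,0.03,0.0],"yaw":0},{"linear":[0.001,0.04,0.0],"yaw":0},{"linear":[0.001,0.05,0.0],"yaw":0}])

```text
t: 25.28
tool_pos: [0.5957, -0.0518, 0.1091]
orientation: [-1.574, 0.013, 0.013]
force: [-0.6, -0.8, -2.8]
opening: 0.0699
```

Run:
```python
from h import *
to((.5955,-.0518,.0991))
```

```text
t 25.275 pos [ 0.5957 -0.0518  0.1091] F [-0.6 -0.8 -2.8] op 0.0699 tilt [-0.016 -0.004 -1.   ]
shift [-0.      0.01    0.0001] yaw 0.0002 q [-0.17  0.22  1.6  -0.01  1.33 -1.74]
```

Emit:
carry_out(increments=[{"linear":[0.0,0.003,0.0],"yaw":0},{"linear":[0.0,0.006,0.0],"yaw":0},{"linear":[0.0,0.009,0.0],"yaw":0},{"linear":[0.0,0.0105,0.0],"yaw":0},{"linear":[0.0,0.0105,0.0],"yaw":0}])

```text
t: 25.9
tool_pos: [0.5959, -0.0519, 0.0993]
orientation: [-1.574, 0.012, 0.012]
force: [-0.8, 1.3, 0.2]
opening: 0.0701
```

Emit:
carry_out(increments=[{"linear":[0.0,0.001,0.0],"yaw":0},{"linear":[0.0,0.001,0.0],"yaw":0}])

```text
t: 26.15
tool_pos: [0.5962, -0.0519, 0.0991]
orientation: [-1.574, 0.011, 0.012]
force: [-2.6, -0.3, 5.8]
opening: 0.0699
```

The cone touched down at the expected height (0.0991), so I'm releasing it and lifting away.

Emit:
carry_out(increments=[{"linear":[0.0,0.0,0.0],"yaw":0},{"linear":[0.0,0.0,0.0],"yaw":0},{"linear":[0.0,0.0,0.0],"yaw":0},{"linear":[0.0,0.0,0.0],"yaw":0},{"linear":[0.0,0.0,0.0],"yaw":0}], gripper=1.0)

```text
t: 26.78
tool_pos: [0.5962, -0.0519, 0.099]
orientation: [-1.574, 0.011, 0.012]
force: [0.3, 0.6, -0.4]
opening: 0.0935
```

Emit:
carry_out(increments=[{"linear":[0.0,-0.03,0.0],"yaw":0},{"linear":[0.0,-0.08,0.0],"yaw":0},{"linear":[0.0,-0.1,0.0],"yaw":0},{"linear":[0.0,-0.1,0.0],"yaw":0},{"linear":[0.0,-0.1,0.0],"yaw":0}])

```text
t: 27.4
tool_pos: [0.5967, -0.0514, 0.1968]
orientation: [-1.574, 0.014, 0.014]
force: [0.2, 0.3, -0.5]
opening: 0.0928
```

Run:
```python
from h import *
import pickle
p=robot.camera_params('wrist');im=robot.read_camera('wrist')
a=im[120:270,180:380];cv2.imwrite('pics/w14z.png',cv2.resize(a,None,fx=4,fy=4,interpolation=2))
pickle.dump(p,open('p14.pkl','wb'))
cv2.imwrite('pics/s14.png',cv2.resize(robot.read_camera('scene')[120:300,170:430],None,fx=3,fy=3,interpolation=2))
to((.5955,-.0518,.0991))
```

```text
t 27.5 pos [ 0.5964 -0.0514  0.1964] F [ 0.7 -0.3  0.4] op 0.0929 tilt [-0.018 -0.003 -1.   ]
shift [ 0.0009  0.0973 -0.0001] yaw 0.0002 q [-0.17  0.16  1.51 -0.01  1.49 -1.74]
```

View pics/w14z.png

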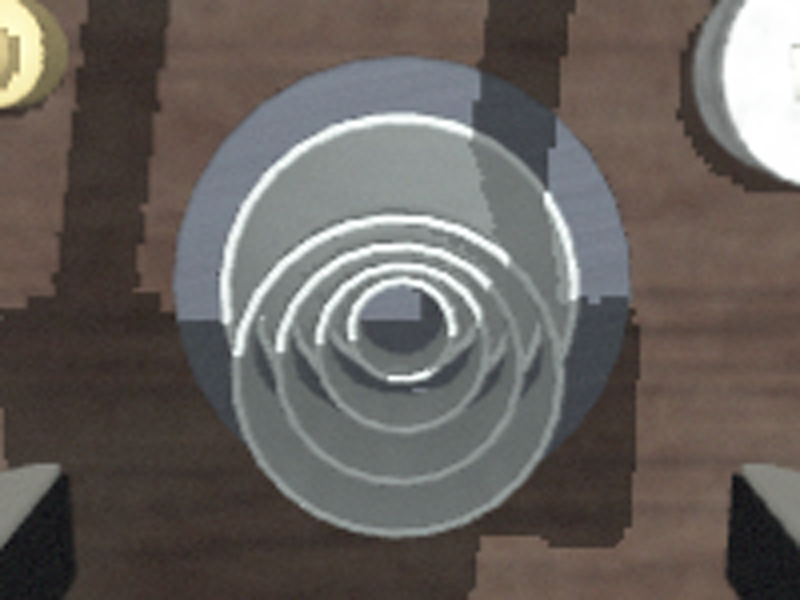

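View pics/s14.png

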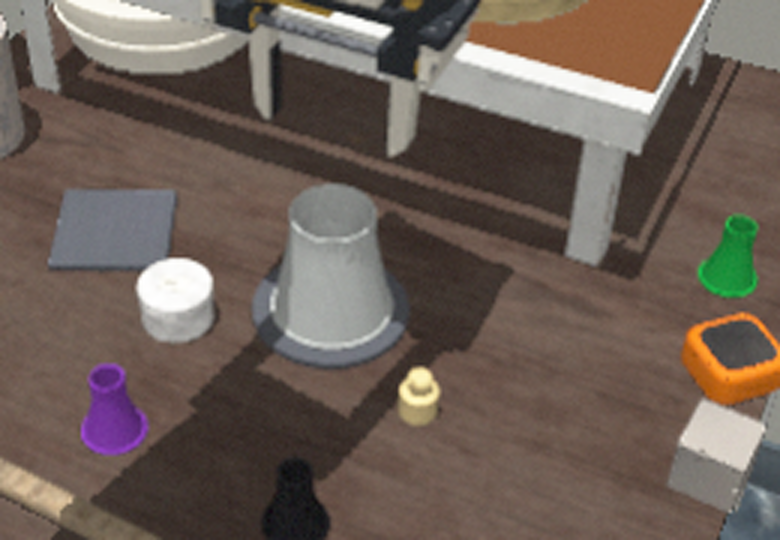

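The wrist view shows four concentric rims, with the foot's far edge at (400,114) and the plate's at (402,57). The scene view shows the nest upright on the plate and the bystanders in place. One numeric check, then hand in.

Run:
```python
from h import *
import pickle
p=pickle.load(open('p14.pkl','rb'));c=lambda a,b:((a+.5)/4-.5+180,(b+.5)/4-.5+120)
print('plate',plane(p,c(402,57),.008)+[.065,0,0])
print('foot4',plane(p,c(400,114),.008)+[.0505,0,0])
for n,v,z,r in [(4,217,.110,.034),(3,243,.096,.027),(2,264,.082,.020),(1,281,.068,.013)]: print('rim',n,plane(p,c(400,v),z)+[r,0,0])
# rim 4 height from scene + top silhouettes: triangulate with scene rim centre
ps=robot.camera_params('scene')
s=((333+.5)/3-.5+170,(213+.5)/3-.5+120)
X,e=tri([ray(p,c(400,377)),ray(ps,s)]);print('rim4 tri',X.round(4),np.round(e,4))
```

```text
plate [ 0.59382217 -0.05078766  0.008     ]
foot4 [ 0.59455749 -0.05130936  0.008     ]
rim 4 [ 0.59476295 -0.05094228  0.11      ]
rim 3 [ 0.59476879 -0.05098043  0.096     ]
rim 2 [ 0.59429637 -0.05101921  0.082     ]
rim 1 [ 0.5933938  -0.05105855  0.068     ]
rim4 tri [ 0.5944 -0.0523  0.1086] [0.0017 0.0017]
```

All the axes lie within 1.5 mm of the plate centre, and the top rim measures 0.109 m against an expected 0.110 m. Handing in.

Run:
```python
from plant import robot
print(robot.close_job())
```

```text
the job is handed in; nothing more can be done
None
```

I stood the smallest cone on the round plate and lowered the other three over it in order. Each was released only after the force reading showed its foot touching the plate, at about the expected height. I then raised the gripper clear and handed the job in at about 27.5 s. No verdict was reported.

**Last checks:**
- **Centring:** in the wrist picture all four axes lie within about 1.5 mm of the plate centre.
- **Height:** the largest cone's rim triangulated to 0.109 m, against 0.110 m expected.
- **Uprightness:** the cones look upright in both views, but I did not measure their tilt.
- **Bystanders:** the weight, tin and cube looked undisturbed in the last scene picture, though I did not re-measure their positions.

**Disagreements:**
- The first wrist fix on the largest cone was about 3 mm off the fixed cameras in x. A second, closer look brought this to about 1 mm before I gripped it.
- The tool's tilt drifted to about 0.018 rad by the end. That is the tool itself, and it is within the 0.06 rad allowed for the cones.

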